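# Line up the centrifuge lid bar with its hinge block

## Robot

A 6-joint arm with a two-finger parallel gripper is mounted at the origin on the work surface. World frame = base frame: x ahead of the robot, y to its left, z up, the work surface at z = 0. Lengths are in mm, angles in rad, forces in N, time in s.
With the tool pointing down it reaches from about 350 to 775 mm from the base axis. Payload 7.3 kg.
Tool frame: the origin (TCP) lies at the very end of the fingers, on their centre line; the grasp point (between the pads) lies 19 mm behind it; z points along the fingers, y is the line along which they close (so a half turn about z gives the same grasp; the last joint's range is limited). The gripper opens to 92 mm and grips with 3 to 60 N. Pads are 19 mm wide; open, the fingers measure 130 mm over their backs; the gripper's body (75 mm by 190 mm) begins 47 mm behind the grasp point.
Start: joints at [-1.466, 0.342, 1.524, -0, 1.275, -0.146], TCP at [130.316, -508.589, 226.741] pointing down, gripper open.
Joint ranges: [-2.53, 2.53], [-0.77, 2.02], [0.04, 2.7], [-1, 4.14], [0.28, 2.66], [-3.11, 3.11]. Speed limits (rad/s): [2.57, 2.57, 3.14, 3.14, 3.14, 3.14].

## Interface

Orientations are given as a 3x3 rotation matrix whose columns are the frame's x, y, z axes.
In Python, from station import r gives the robot as it stands.
- The arm moves only by the shell command python3 -m inch 'ROWS' [OPENING]. ROWS is JSON, a list that holds one entry, the list of rows, each a list of 4 numbers: the shift along the world's x, y, z in m, then the turn about the world's z in rad. In form: [[[tx, ty, tz, spin], ...]]. A call has 1 to 12 rows; each row is the pose to reach, as a shift and turn from the pose commanded when the call began; what a row does not reach only later rows make up. A row lasts 1/12 s, in which the tool goes at most 41.7 mm and 7.16 degrees, less where a joint would pass 70% of its speed; a pose out of reach is approached as far as the arm can. A call with a gripper value outside its range is refused whole. OPENING is the closure, from 0 (fully open) to 1 (shut), set as the call begins (- or left out, the last holds). The fingers move at their own pace and stop on an object; the grip force is fixed at half the most. Time passes only in rows, so rows that repeat a pose let the fingers close. It gives the time, the measured TCP pose, the force, the opening and the grip force at its end, in the units of the state.
- r.sense(): the state, without advancing time (a new reading comes with each control period).
- r.camera(name): name is "side" or "top"; returns the picture (420x560x3 uint8, red, green, blue); there is no depth.
- r.camera_model(name): a dict with "mtx" (3x3 intrinsics, pixels), "R" (3x3) and "t" (3): a world point X has camera coordinates R X + t. Camera axes: x right, y down, z forward; pixel columns grow to the right and rows downward; lengths in mm; the calibration is good to about 2 mm. A picture is of the moment at which its call begins. camera_model takes no time and is no camera call.
- r.job_done(): hands the job in; it is judged then, once.
The state is a dict: "t": time; "q": joint angles; "dq": joint speeds; "joint_torque": joint torques, N m; "tcp_pos": TCP position; "tool_rot": TCP orientation; "ft_force": force on the tool from outside, world axes, zero at the start; "torque": the same for the moment, N m; "width": finger opening in mm; "grasp_force": force on a finger pad.
Only numpy, scipy, OpenCV 4.12 (cv2) and the standard library are available. Lean on these libraries where they do the work, as an engineer would, in place of code of your own. Each camera call takes 0.05 s, during which the arm holds its last target. There are 200 camera calls.

## Task

Roll the blue lid bar along the bench until the hole through its knuckle lies level, then pick it up by the flats in its middle and bring its knuckle between the two knuckles of the white jamb block, so that the three holes line up for the hinge pin with the bar level and reaching out in front of the block. Finish while still holding the bar there in the gripper, steady and not pressed against the block; never strike the block hard, and leave the pin and everything else on the bench alone.

Things in the scene. Friction and masses are not known exactly. Their poses are not given: they have to be found in the camera images.
- lid_bar: loose lid bar, 0.2 kg, 177 mm long, lying on the bench. Origin on the bar's axis at mid flats, 15 mm up when lying; x along the bar to the knuckle end, which points away from the robot (within 0.45 rad of world +x). Middle, x -25 to 25: bare aluminium flats to grip, 16 mm across in y, 24 in z. It starts turned about 1.2 rad about its x: y points steeply up and must come level; y and -y are alike
- bar_round (a point): point (-52, 0, 0) mm in the bar's frame, on the axis of the rear blue round length. The bar rests and rolls on two blue rounds of 30 mm diameter, x -80 to -25 and x 25 to 60, so fingertips pressed lightly on top and moved 30 mm sideways turn it 1 rad and carry it 15 mm (stay over its crest); it does not spring back
- bar_eye (a point): centre of the hole in the bar's steel knuckle, at (85, 0, 0) mm in the bar's frame, midway through it. The knuckle plate spans x 60 to 97, is 10 mm thick in y and 24 high in z; its hole, 14 mm diameter, runs along the bar's y axis
- jamb: fixed white jamb block on a dark base plate; origin on the bench below the hole axis; x points away from the robot (within 0.4 rad of world +x), y is the hole axis. Base plate x -15 to 95 mm, y -50 to 50, 8 thick; block x 22 to 72, y -35 to 35, up to z 104
- jamb_eye (a point): midway between the jamb's two holes, on their axis, 90 mm above the bench, axes as the jamb: the bar's hole centre belongs here, the bar reaching towards -x. Two steel knuckles at y 8 to 18 and -18 to -8 mm, z 78 to 102, x from -12 back to the block; the 16 mm gap is open above, below and in front. Holes 14 mm, pin 8 mm diameter
- pin_stand: bystander: black plastic block 50 x 50 x 30 with the brass hinge pin standing in it; origin under its centre
- pin: bystander: brass hinge pin, 8 dia x 50 with a 14 wide head, standing in the pin stand; a colleague will fit it later; origin at its foot
- driver: bystander: screwdriver with yellow handle, about 160 long, lying along its x between the work places; origin under its middle
- rack: bystander: blue tube rack 70 x 160, 92 high over the red and green tube caps; origin under its centre
- carton: bystander: white carton 60 x 45 x 130 high; origin under its centre
- bottle: bystander: reagent bottle 60 dia x 140 high with blue cap; origin under its centre
- bucket: bystander: steel rotor cup 70 dia x 80 high; origin under its centre
Not all that is in view belongs to the job. Several things look just like the lid_bar: the one meant starts farthest to the robot's right.

How it is judged:
By the outcome, as a careful person would: the job done as asked, in the order asked, and still so for the second after the job is handed in, while the arm keeps its last pose, push and grip.
It also fails if it takes over 54 s, if anything falls off the work surface, if the arm or the gripper's body presses on something with over 40 N, if the wrist force passes 120 N, or if a joint passes its speed limit or range.

## Working session

There is one attempt and no reset: what is moved stays moved. The work goes in short steps, Python scripts to look and compute and a shell command to move; the robot and the scene stay as the last step left them, time stands still between calls to the robot, and variables do not carry over. Pictures are saved under pics/ and viewed, at most 10 in all, crops included, and the job is handed in when it is done.

```bash
mkdir -p pics; ls; python3 - <<'E'
from station import r
import cv2,numpy as np
for n in("top","side"):
    cv2.imwrite(f"pics/{n}0.png",r.camera(n)[:,:,::-1]); m=r.camera_model(n); print(n,np.round(m["mtx"],1).tolist(),np.round(m["R"],4).tolist(),np.round(m["t"],1).tolist())
print(r.sense())
E
```

```text
pics
top [[451.4, 0.0, 275.4], [0.0, 451.4, 209.1], [0.0, 0.0, 1.0]] [[-0.0069, -0.9999, -0.0114], [-0.9977, 0.0076, -0.0673], [0.0673, 0.011, -0.9977]] [10.2, 449.0, 1168.6]
side [[525.7, 0.0, 272.9], [0.0, 525.7, 208.0], [0.0, 0.0, 1.0]] [[-0.724, -0.6897, 0.0093], [-0.4784, 0.4924, -0.7271], [0.4969, -0.5309, -0.6865]] [342.4, 259.4, 1448.8]
{'t': 0.1, 'q': array([-1.46598800e+00,  3.42683356e-01,  1.52490001e+00,  7.23721714e-06,
        1.27538124e+00, -1.45976371e-01]), 'dq': array([-0.0009785 , -0.00302932, -0.00186592, -0.00183627, -0.00116559,
        0.00109396]), 'joint_torque': array([ 9.97704592e-04, -4.32005060e+01, -2.44694173e+01,  7.18611851e-02,
        5.25260519e-02, -5.08603114e-05]), 'tcp_pos': array([ 130.28523201, -508.21891248,  226.10621755]), 'tool_rot': array([[ 9.68718525e-01,  2.48162045e-01, -1.36643384e-04],
       [ 2.48161996e-01, -9.68717585e-01,  1.36515005e-03],
       [ 2.06409579e-04, -1.35635584e-03, -9.99999059e-01]]), 'ft_force': array([0.41730764, 0.05859743, 0.87550513]), 'torque': array([ 0.05727115,  0.01474638, -0.03871029]), 'grasp_force': 0.0, 'width': 92.03366396688651}
```

View pics/top0.png

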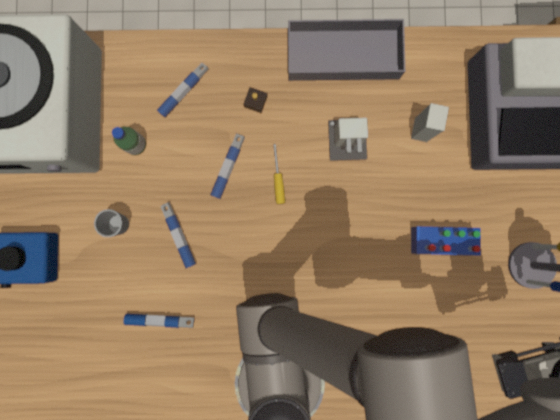

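View pics/side0.png

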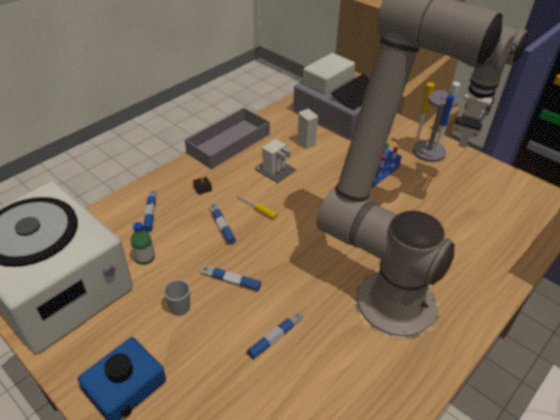

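Bars that could be taken for the lid bar, by top-view pixel: (183,90), (228,166), (178,235) and (159,321). World −y is image right, so the one farthest to the robot's right is (228,166). I'll check this in a crop.

```bash
cat > h.py <<'E'
from station import r
import cv2,numpy as np
def proj(n,X):
    m=r.camera_model(n); c=np.atleast_2d(X)@np.array(m["R"]).T+np.array(m["t"]); p=c@np.array(m["mtx"]).T
    return p[:,:2]/p[:,2:]
def back(n,uv,z):
    m=r.camera_model(n); R=np.array(m["R"]);t=np.array(m["t"]); c=-R.T@t
    d=R.T@np.linalg.inv(m["mtx"])@np.array([uv[0],uv[1],1.]); return c+d*(z-c[2])/d[2]
def blue(n,img,box):
    u0,v0,u1,v1=box; hsv=cv2.cvtColor(img[v0:v1,u0:u1],cv2.COLOR_RGB2HSV)
    m=((hsv[...,0]>100)&(hsv[...,0]<130)&(hsv[...,1]>110)).astype(np.uint8)
    k,l,s,c=cv2.connectedComponentsWithStats(m)
    return [(s[i,4],c[i]+[u0,v0]) for i in range(1,k) if s[i,4]>25]
def crop(img,box,f):
    u0,v0,u1,v1=box; return cv2.resize(img[v0:v1,u0:u1,::-1],None,fx=f,fy=f,interpolation=cv2.INTER_CUBIC)
E
python3 - <<'E'
from h import *
T=cv2.cvtColor(cv2.imread("pics/top0.png"),cv2.COLOR_BGR2RGB);S=cv2.cvtColor(cv2.imread("pics/side0.png"),cv2.COLOR_BGR2RGB)
a=[crop(T,(203,125,253,205),5),crop(T,(320,110,380,170),5)];b=[crop(S,(200,195,250,255),5),crop(S,(250,135,310,185),5)]
H=lambda L:np.hstack([cv2.copyMakeBorder(x,0,400-x.shape[0],0,0,0) for x in L])
im=np.hstack([H(a)]);im2=cv2.copyMakeBorder(np.hstack([cv2.copyMakeBorder(x,0,300-x.shape[0],0,0,0) for x in b]),0,0,0,0,0)
cv2.imwrite("pics/c1.png",im);cv2.imwrite("pics/c2.png",im2)
for n,I,box in(("top",T,(203,125,253,205)),("side",S,(200,195,250,255))):
    for a,c in blue(n,I,box): print(n,a,c.round(2),back(n,c,15).round(1))
E
```

```text
top 62 [218.5  186.98] [508.7 156.5  15. ]
side 34 [216.44 212.97] [608.7 119.1  15. ]
side 81 [227.4  233.42] [517.2 156.3  15. ]
```

View pics/c1.png

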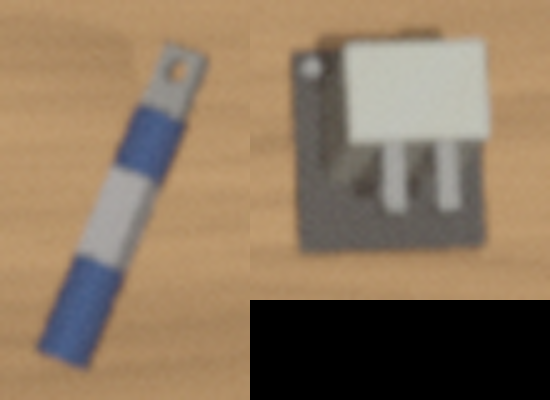

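View pics/c2.png

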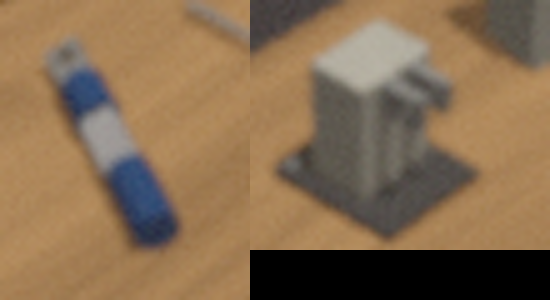

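The crops confirm the choice. The bar at (228,166) has its knuckle pointing away at about (238,138), its hole is seen steeply from above, and its flats are tilted. The jamb is at about (349,135) with its knuckles towards the robot. Next I fit both poses.

```bash
sed -i 's/>110))/>75))/' h.py; cat > jamb.py <<'E'
from h import *
from scipy.optimize import least_squares
def px(x,y,u0,v0): return [(x-250+.5)/5-.5+u0,(y+.5)/5-.5+v0]
P={"top":[((-15,50,8),(300,250)),((-15,-50,8),(485,246)),((95,50,8),(293,50)),((22,35,104),(348,143)),((22,-35,104),(490,137)),((72,35,104),(345,43)),((72,-35,104),(486,38)),((-12,13,102),(396,212)),((-12,-13,102),(449,210))],
"side":[((-15,50,8),(388,238)),((-15,-50,8),(478,175)),((95,50,8),(277,172)),((22,35,104),(368,88)),((72,35,104),(313,63)),((22,-35,104),(430,50)),((72,-35,104),(380,18))]}
O={"top":(320,110),"side":(250,135)}
def pose(p,X): c,s=np.cos(p[2]),np.sin(p[2]); X=np.atleast_2d(np.float64(X)); return np.c_[p[0]+c*X[:,0]-s*X[:,1],p[1]+s*X[:,0]+c*X[:,1],X[:,2]]
def res(p,ns): return np.concatenate([(proj(n,pose(p,[a for a,_ in P[n]]))-[px(*b,*O[n]) for _,b in P[n]]).ravel() for n in ns])
for ns in (["top"],["side"],["top","side"]):
    f=least_squares(res,[620,-160,0],args=(ns,),loss="soft_l1"); print(ns,f.x.round(3),res(f.x,ns).reshape(-1,2).round(1).tolist() if len(ns)==2 else "")
print("eye",pose(f.x,[0,0,90]))
E
python3 jamb.py; python3 - <<'E'
from h import *
for n,box in(("top",(203,125,253,205)),("side",(200,195,250,255))):
    I=cv2.cvtColor(cv2.imread(f"pics/{n}0.png"),cv2.COLOR_BGR2RGB); L=[]
    for a,c in blue(n,I,box): L.append(back(n,c,15 if n=="top" else 17));print(n,a,c.round(2),L[-1].round(1))
    if len(L)==2:
        d=L[0]-L[1]; print("yaw",np.arctan2(d[1],d[0]),"len",np.linalg.norm(d),"rear->mid",(L[1]+d*52.5/95).round(1))
E
```

```text
['top'] [ 5.94775e+02 -1.86891e+02  2.10000e-02] 
['side'] [ 5.93931e+02 -1.81786e+02  2.00000e-02] 
['top', 'side'] [ 5.94974e+02 -1.86167e+02  2.40000e-02] [[-0.5, 0.5], [0.3, 0.1], [-0.7, -0.2], [-0.3, -0.1], [-0.1, 0.1], [-0.5, -0.2], [-0.2, -0.2], [-0.5, -0.3], [-0.4, -0.3], [0.9, -0.6], [1.7, -1.5], [-0.1, -1.2], [0.1, 0.6], [0.2, -0.5], [1.4, -0.9], [0.6, -0.4]]
eye [[ 594.97377213 -186.16748525   90.        ]]
top 97 [232.43 153.19] [598.4 119.7  15. ]
top 164 [218.74 186.6 ] [509.7 155.9  15. ]
yaw -0.38734039425122735 len 95.77943401784682 rear->mid [558.7 135.9  15. ]
side 49 [216.29 213.02] [607.3 120.9  17. ]
side 117 [227.86 234.57] [511.1 159.9  17. ]
yaw -0.38495287933917643 len 103.7731229307932 rear->mid [564.2 138.3  17. ]
```

```bash
python3 -m inch '[[[0.02,0.02,0,-0.05],[0.04,0.05,0,-0.1],[0.06,0.08,0,-0.15],[0.08,0.11,0,-0.2],[0.1,0.14,0,-0.25],[0.12,0.17,0,-0.3],[0.14,0.2,0,-0.35],[0.16,0.23,0,-0.4],[0.18,0.26,0,-0.45],[0.2,0.29,0,-0.5],[0.22,0.32,0,-0.55],[0.24,0.35,0,-0.6]]]' 1; python3 -m inch '[[[0.015,0.03,0,-0.02],[0.03,0.06,0,-0.038],[0.045,0.09,0,-0.038],[0.06,0.12,0,-0.038],[0.075,0.15,0,-0.038],[0.09,0.18,-0.02,-0.038],[0.1,0.21,-0.05,-0.038],[0.115,0.24,-0.08,-0.038],[0.125,0.27,-0.11,-0.038],[0.137,0.3,-0.14,-0.038],[0.137,0.306,-0.165,-0.038],[0.137,0.306,-0.165,-0.038]]]'
```

```text
t: 1.1
tcp_pos: [370.8, -156.8, 226.7]
tool_rot: [[0.939, -0.345, -0.0], [-0.345, -0.939, -0.0], [-0.0, 0.0, -1.0]]
ft_force: [0.3, -0.5, 0.5]
width: 16.5
grasp_force: 0.0
t: 2.1
tcp_pos: [503.7, 149.4, 55.7]
tool_rot: [[0.927, -0.375, -0.011], [-0.375, -0.927, -0.001], [-0.009, 0.005, -1.0]]
ft_force: [-1.6, -0.1, -1.1]
width: 0.7
grasp_force: 0.0
```

```bash
python3 -m inch '[[[0,0,-0.01,0],[0,0,-0.02,0],[0,0,-0.026,0],[0,0,-0.028,0],[0,0,-0.028,0]]]';  python3 -m inch '[[[0,0,-0.001,0],[0,0,-0.002,0],[0,0,-0.003,0],[0,0,-0.003,0]]]'
```

```text
t: 2.52
tcp_pos: [507.5, 146.7, 34.1]
tool_rot: [[0.926, -0.379, 0.0], [-0.379, -0.926, -0.0], [0.0, -0.0, -1.0]]
ft_force: [0.2, 0.2, 1.0]
width: 0.5
grasp_force: 0.0
t: 2.85
tcp_pos: [507.4, 147.3, 30.9]
tool_rot: [[0.926, -0.378, 0.0], [-0.378, -0.926, -0.0], [0.0, -0.0, -1.0]]
ft_force: [-0.3, 0.6, -0.4]
width: 0.5
grasp_force: 0.0
```

```bash
python3 -m inch '[[[0,0,-0.0005,0],[0,0,-0.001,0],[0,0,-0.0015,0],[0,0,-0.0015,0]]]'
```

```text
t: 3.18
tcp_pos: [507.4, 147.4, 29.3]
tool_rot: [[0.926, -0.377, 0.0], [-0.377, -0.926, -0.0], [0.0, 0.0, -1.0]]
ft_force: [-0.3, -0.0, 2.5]
width: 0.4
grasp_force: 0.8
```

```bash
python3 -m inch '[[[0,0,-0.0003,0],[0,0,-0.0006,0],[0,0,-0.0006,0]]]'
```

```text
t: 3.43
tcp_pos: [507.4, 147.4, 29.1]
tool_rot: [[0.926, -0.378, 0.0], [-0.378, -0.926, -0.0], [0.0, -0.0, -1.0]]
ft_force: [-1.9, -2.0, 6.0]
width: 0.6
grasp_force: 2.9
```

```bash
python3 -m inch '[[[0.0011,0.0028,0,0],[0.0023,0.0056,0,0],[0.0034,0.0083,0,0],[0.0045,0.0111,0,0],[0.0057,0.0139,0,0],[0.0068,0.0167,0,0],[0.0079,0.0194,0,0],[0.0091,0.0222,0,0],[0.0102,0.025,0,0],[0.0113,0.0278,0,0],[0.0125,0.0306,0,0],[0.0136,0.0333,0,0]]]'; python3 - <<'E'
from h import *
T=r.camera("top");S=r.camera("side")
cv2.imwrite("pics/top1.png",T[:,:,::-1]);cv2.imwrite("pics/side1.png",S[:,:,::-1])
cv2.imwrite("pics/c3.png",np.hstack([crop(T,(200,120,260,200),6),crop(S,(190,185,250,265),6)]))
E
```

```text
t: 4.43
tcp_pos: [521.3, 181.0, 28.9]
tool_rot: [[0.926, -0.377, 0.001], [-0.377, -0.926, 0.0], [0.001, -0.0, -1.0]]
ft_force: [-0.5, 0.5, 0.2]
width: 0.4
grasp_force: 0.6
```

View pics/c3.png

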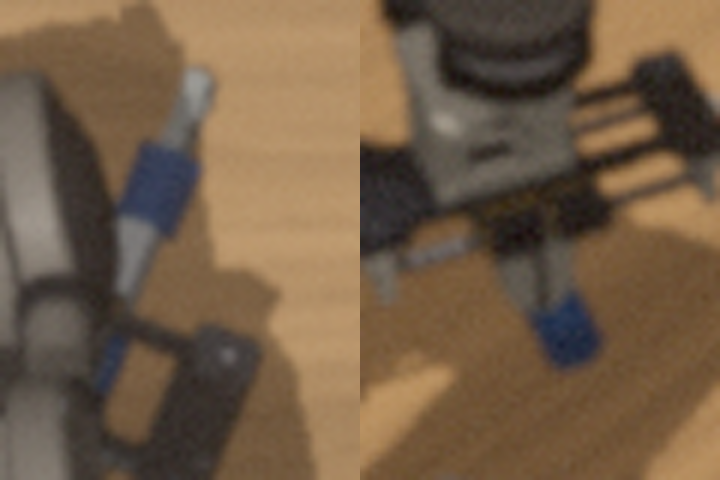

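The bar rolled the right way. In the top crop at about (190,110) the knuckle now shows mostly its edge, with a strip of the left face still visible, so it is under-rolled. I'll back off and measure.

```bash
python3 -m inch '[[[0,0,0.01,0],[0,0,0.03,0],[-0.03,-0.01,0.045,0],[-0.06,-0.03,0.06,0],[-0.09,-0.05,0.06,0],[-0.12,-0.07,0.06,0],[-0.13,-0.08,0.06,0],[-0.13,-0.08,0.06,0]]]'; python3 - <<'E'
from h import *
T=r.camera("top");S=r.camera("side")
cv2.imwrite("pics/top2.png",T[:,:,::-1]);cv2.imwrite("pics/side2.png",S[:,:,::-1])
cv2.imwrite("pics/c4.png",np.hstack([crop(T,(205,125,255,200),8),crop(S,(190,190,240,265),8)]))
for n,I,box in(("top",T,(200,120,255,205)),("side",S,(190,190,250,255))):
    for a,c in blue(n,I,box): print(n,a,c.round(2),back(n,c,15).round(1))
E
```

```text
t: 5.2
tcp_pos: [387.7, 99.3, 88.9]
tool_rot: [[0.925, -0.379, -0.003], [-0.379, -0.925, -0.001], [-0.002, 0.002, -1.0]]
ft_force: [-0.3, -0.5, -0.4]
width: 0.4
grasp_force: 0.0
top 100 [226.37 150.77] [605.  135.8  15. ]
top 121 [212.   184.61] [515.1 173.7  15. ]
side 46 [211.04 214.35] [616.3 135.3  15. ]
side 114 [222.54 236.49] [518.3 175.4  15. ]
```

View pics/c4.png

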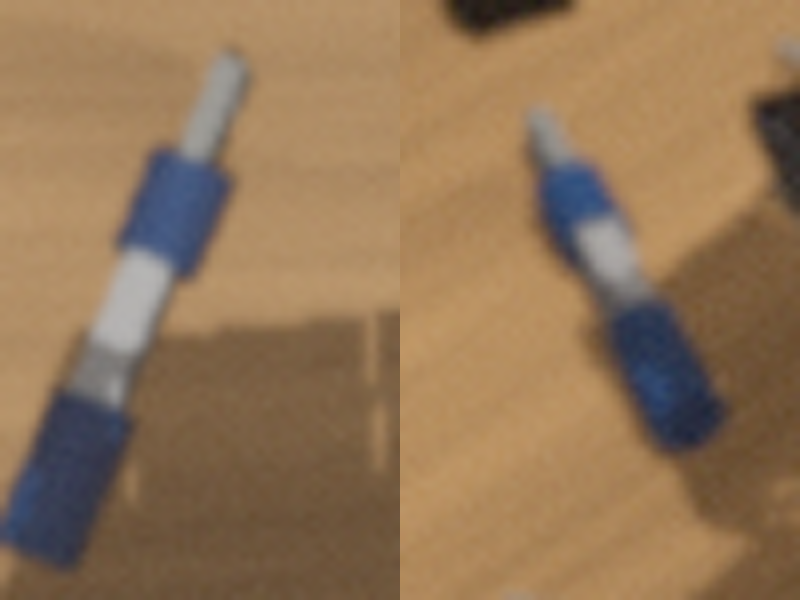

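```bash
python3 - <<'E'
from h import *
from scipy.ndimage import map_coordinates
T=cv2.imread("pics/top2.png").astype(float); hsv=cv2.cvtColor(cv2.imread("pics/top2.png"),cv2.COLOR_BGR2HSV)
f,b=np.array([605,135.8]),np.array([515.1,173.7]); a=f-b;print(np.linalg.norm(a),np.arctan2(a[1],a[0]));a/=np.linalg.norm(a);n=np.array([-a[1],a[0]])
mid=b+a*52.5; print("mid",mid)
sat=1-T.min(2)/T.max(2); 
for rng in((66,74),(88,95),(2,16)):
    ys=np.arange(-24,25,2); P=[]
    for x in np.linspace(*rng,6):
        uv=proj("top",np.c_[mid+a*x+ys[:,None]*n,np.full(len(ys),27.)]); P.append([map_coordinates(c,[uv[:,1],uv[:,0]],order=1) for c in (sat,T.max(2))])
    P=np.mean(P,0); print(rng); print([(int(y),round(s,2),int(v)) for y,s,v in zip(ys,*P)])
E
```

```text
97.56239029462118 -0.39896991742097226
mid [563.47673601 153.30535823]
(66, 74)
[(-24, np.float64(0.43), 171), (-22, np.float64(0.42), 172), (-20, np.float64(0.42), 172), (-18, np.float64(0.43), 172), (-16, np.float64(0.43), 171), (-14, np.float64(0.43), 169), (-12, np.float64(0.43), 161), (-10, np.float64(0.38), 142), (-8, np.float64(0.26), 124), (-6, np.float64(0.11), 125), (-4, np.float64(0.05), 141), (-2, np.float64(0.04), 151), (0, np.float64(0.05), 156), (2, np.float64(0.08), 157), (4, np.float64(0.18), 159), (6, np.float64(0.3), 161), (8, np.float64(0.39), 163), (10, np.float64(0.43), 163), (12, np.float64(0.43), 165), (14, np.float64(0.43), 165), (16, np.float64(0.43), 165), (18, np.float64(0.43), 165), (20, np.float64(0.43), 164), (22, np.float64(0.43), 164), (24, np.float64(0.43), 164)]
(88, 95)
[(-24, np.float64(0.43), 174), (-22, np.float64(0.43), 174), (-20, np.float64(0.43), 174), (-18, np.float64(0.43), 174), (-16, np.float64(0.43), 174), (-14, np.float64(0.43), 173), (-12, np.float64(0.43), 167), (-10, np.float64(0.38), 153), (-8, np.float64(0.29), 137), (-6, np.float
[... 542 characters left out ...]
, (-18, np.float64(0.43), 159), (-16, np.float64(0.43), 157), (-14, np.float64(0.38), 146), (-12, np.float64(0.26), 132), (-10, np.float64(0.1), 138), (-8, np.float64(0.03), 158), (-6, np.float64(0.02), 173), (-4, np.float64(0.02), 179), (-2, np.float64(0.02), 180), (0, np.float64(0.02), 180), (2, np.float64(0.02), 180), (4, np.float64(0.05), 179), (6, np.float64(0.13), 179), (8, np.float64(0.25), 178), (10, np.float64(0.36), 178), (12, np.float64(0.41), 178), (14, np.float64(0.42), 178), (16, np.float64(0.42), 178), (18, np.float64(0.42), 178), (20, np.float64(0.42), 178), (22, np.float64(0.42), 178), (24, np.float64(0.42), 178)]<stdin>:6: RuntimeWarning: invalid value encountered in divide
```

```bash
python3 -c "
from station import r
s=r.sense();print(s['tcp_pos'],s['width'])"; python3 -m inch '[[[0.03,0.01,0,0],[0.06,0.02,0,0],[0.09,0.03,0,0],[0.12,0.04,0,0],[0.15,0.048,-0.005,0],[0.17,0.052,-0.01,-0.005],[0.1745,0.052,-0.015,-0.005],[0.1745,0.052,-0.015,-0.005],[0.1745,0.052,-0.015,-0.005],[0.1745,0.052,-0.015,-0.005]]]' 0.4
```

```text
[391.60813067 100.53152097  89.30432032] 0.6942454439937812
t: 6.13
tcp_pos: [564.4, 152.7, 73.5]
tool_rot: [[0.924, -0.382, -0.001], [-0.382, -0.924, -0.0], [-0.001, 0.001, -1.0]]
ft_force: [0.0, 0.6, -0.5]
width: 54.6
grasp_force: 0.0
```

```bash
python3 -m inch '[[[0.0005,0,-0.015,0],[0.0005,0,-0.03,0],[0.0005,0,-0.045,0],[0.0005,0,-0.055,0],[0.0005,0,-0.062,0],[0.0005,0,-0.067,0],[0.0005,0,-0.069,0],[0.0005,0,-0.069,0],[0.0005,0,-0.069,0]]]'; python3 -m inch '[[[0,0,0,0],[0,0,0,0],[0,0,0,0],[0,0,0,0],[0,0,0,0],[0,0,0,0],[0,0,0,0],[0,0,0,0],[0,0,0,0],[0,0,0,0]]]' 1
```

```text
t: 6.88
tcp_pos: [566.3, 152.8, 5.2]
tool_rot: [[0.924, -0.382, 0.001], [-0.382, -0.924, 0.0], [0.001, -0.0, -1.0]]
ft_force: [0.5, 0.5, 0.3]
width: 54.9
grasp_force: 0.0
t: 7.72
tcp_pos: [565.9, 152.7, 4.6]
tool_rot: [[0.924, -0.382, -0.0], [-0.382, -0.924, -0.0], [-0.0, 0.0, -1.0]]
ft_force: [-0.2, -0.1, 0.4]
width: 15.7
grasp_force: 30.0
```

```bash
python3 -m inch '[[[0,0,0.005,0],[0,0,0.015,0],[0,0,0.03,0],[0,0,0.05,0],[-0.005,-0.01,0.07,0],[-0.01,-0.03,0.085,0.03],[-0.02,-0.055,0.095,0.06],[-0.03,-0.08,0.095,0.1],[-0.04,-0.105,0.095,0.14],[-0.05,-0.13,0.095,0.18],[-0.06,-0.155,0.095,0.22],[-0.07,-0.18,0.095,0.26]]]'; python3 -m inch '[[[-0.01,-0.025,0,0.04],[-0.02,-0.05,0,0.08],[-0.03,-0.075,0,0.12],[-0.038,-0.1,0,0.154],[-0.043,-0.125,-0.005,0.154],[-0.046,-0.145,-0.012,0.154],[-0.046,-0.157,-0.017,0.154],[-0.046,-0.162,-0.02,0.154],[-0.046,-0.162,-0.02,0.154],[-0.046,-0.162,-0.02,0.154],[-0.046,-0.162,-0.02,0.154]]]'; python3 - <<'E'
from h import *
T=r.camera("top");S=r.camera("side");s=r.sense();print(s["tcp_pos"],s["ft_force"],s["width"],np.arctan2(-s["tool_rot"][0,1]*-1,-s["tool_rot"][1,1]))
cv2.imwrite("pics/top3.png",T[:,:,::-1]);cv2.imwrite("pics/side3.png",S[:,:,::-1])
cv2.imwrite("pics/c5.png",np.hstack([crop(T,(310,110,380,210),6),crop(S,(240,135,300,235),6)]))
E
```

```text
t: 8.72
tcp_pos: [495.4, -28.3, 100.5]
tool_rot: [[0.992, -0.13, 0.001], [-0.13, -0.992, -0.0], [0.001, 0.0, -1.0]]
ft_force: [0.1, -0.2, -2.4]
width: 16.0
grasp_force: 30.0
t: 9.63
tcp_pos: [450.2, -188.3, 79.9]
tool_rot: [[1.0, 0.023, -0.0], [0.023, -1.0, 0.0], [-0.0, -0.0, -1.0]]
ft_force: [0.4, 0.1, -1.5]
width: 15.8
grasp_force: 30.0
[ 450.19623225 -188.34437296   79.90767684] [ 0.03986385  0.24851453 -2.2679816 ] 15.63773101912282 0.02321261382431352
```

View pics/c5.png

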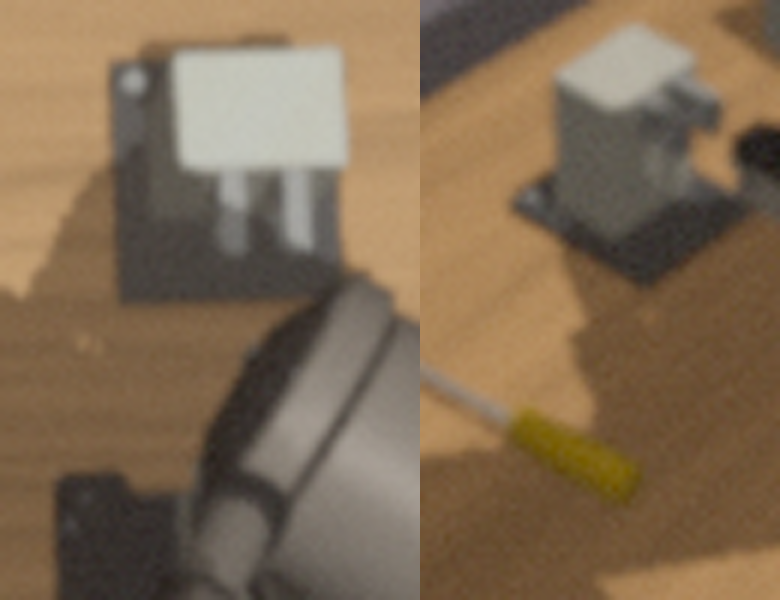

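Top view is blocked by the arm here. The side view still shows the jamb knuckles at about (287,152). I'll move closer and compare the knuckles in the side view.

```bash
python3 -m inch '[[[0.005,-0.0005,0,0],[0.012,-0.0009,0,0],[0.02,-0.0009,0,0],[0.027,-0.0009,0,0],[0.031,-0.0009,0,0],[0.032,-0.0009,0,0],[0.032,-0.0009,0,0],[0.032,-0.0009,0,0]]]'; python3 - <<'E'
from h import *
import sys
S=r.camera("side");T=r.camera("top");s=r.sense();t=s["tcp_pos"];print(t,s["ft_force"])
cv2.imwrite("pics/side4.png",S[:,:,::-1]);cv2.imwrite("pics/top4.png",T[:,:,::-1])
y=.022;R=np.array([[np.cos(y),-np.sin(y),0],[np.sin(y),np.cos(y),0],[0,0,1]])
def seg(im,n,box,f,P,col):
    p=((proj(n,P)-box[:2]+.5)*f-.5); cv2.polylines(im,[np.int32(np.round(p*16))],False,col,1,cv2.LINE_AA,4)
def boxes(o,b,z0=0):
    x0,x1,y0,y1,a,c=b
    out=[]
    for yy in(y0,y1): out.append([R@[u,yy,w]+o for u,w in((x0,a),(x1,a),(x1,c),(x0,c),(x0,a))])
    return out
ims=[]
for n,I,box in(("side",S,(265,130,325,180)),("top",T,(320,125,370,175))):
    f=6;A=crop(I,box,f);B=A.copy()
    for b in((-12,22,8,18,78,102),(-12,22,-18,-8,78,102),(22,72,-35,35,8,104)):
        for L in boxes(np.array([594.8,-186.8,0]),b): seg(B,n,box,f,L,(0,255,0))
    for L in boxes(t+[0,0,10.4],(60,97,-5,5,-12,12)): seg(B,n,box,f,L,(0,0,255))
    ims.append(np.vstack([A,B]) if n=="side" else np.vstack([A,B]))
h=min(i.shape[0] for i in ims)
cv2.imwrite("pics/c6.png",np.hstack([ims[0][:600],ims[1][:600]]))
E
```

```text
t: 10.4
tcp_pos: [481.7, -190.0, 79.5]
tool_rot: [[1.0, 0.022, -0.001], [0.022, -1.0, 0.0], [-0.001, -0.0, -1.0]]
ft_force: [-0.4, 0.3, -1.6]
width: 15.5
grasp_force: 30.0
[ 481.5688596  -190.14818783   79.57565903] [-0.24794368 -0.47277453 -1.19838294]
```

View pics/c6.png

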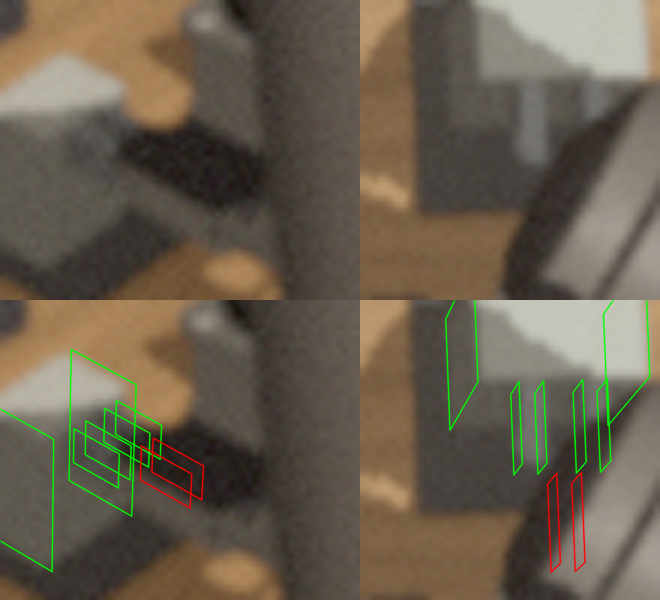

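Both views are partly blocked by the arm, but the overlay matches the jamb knuckles at top (346,145). I'll insert slowly with force checks and centre by light touch.

```bash
python3 -m inch '[[[0.001,0.0007,0.0003,0],[0.002,0.0007,0.0003,0],[0.003,0.0007,0.0003,0],[0.004,0.0007,0.0003,0],[0.005,0.0008,0.0003,0],[0.006,0.0008,0.0003,0]]]'; python3 -m inch '[[[0.001,0,0,0],[0.002,0,0,0],[0.003,0,0,0],[0.004,0.0001,0,0],[0.004,0.0001,0,0]]]'
```

```text
t: 11.0
tcp_pos: [488.0, -189.4, 79.9]
tool_rot: [[1.0, 0.022, -0.0], [0.022, -1.0, -0.0], [-0.0, 0.0, -1.0]]
ft_force: [0.6, -0.2, -1.8]
width: 15.7
grasp_force: 30.0
t: 11.42
tcp_pos: [492.1, -189.3, 79.9]
tool_rot: [[1.0, 0.022, 0.0], [0.022, -1.0, -0.0], [0.0, 0.0, -1.0]]
ft_force: [-0.4, -0.3, -2.2]
width: 15.8
grasp_force: 30.0
```

```bash
python3 -m inch '[[[0.0015,0,0,0],[0.003,0,0,0],[0.0045,0.0001,0,0],[0.006,0.0001,0,0],[0.0075,0.0002,0,0],[0.009,0.0002,0,0],[0.009,0.0002,0,0]]]'; python3 -m inch '[[[0.0015,0,0,0],[0.003,0,0,0],[0.0045,0.0001,0,0],[0.006,0.0001,0,0],[0.0075,0.0002,0,0],[0.009,0.0002,0,0],[0.009,0.0002,0,0],[0.009,0.0002,0,0]]]'
```

```text
t: 12.0
tcp_pos: [501.3, -189.1, 80.0]
tool_rot: [[1.0, 0.022, 0.0], [0.022, -1.0, -0.0], [0.0, 0.0, -1.0]]
ft_force: [-0.1, -0.3, -1.5]
width: 16.1
grasp_force: 30.0
t: 12.67
tcp_pos: [510.0, -188.9, 79.9]
tool_rot: [[1.0, 0.022, -0.0], [0.022, -1.0, -0.0], [-0.0, 0.0, -1.0]]
ft_force: [-0.2, 0.2, -1.7]
width: 15.6
grasp_force: 30.0
```

```bash
python3 -m inch '[[[0.001,0,0,0],[0.002,0,0,0],[0.003,0.0001,0,0],[0.004,0.0001,0,0],[0.005,0.0001,0,0],[0.006,0.0001,0,0],[0.006,0.0001,0,0]]]'; for i in 1 2; do python3 -m inch '[[[0.0005,0,0,0],[0.001,0,0,0],[0.001,0,0,0]]]' | grep -E 'tcp|force'; done
```

```text
t: 13.25
tcp_pos: [516.1, -188.8, 79.9]
tool_rot: [[1.0, 0.022, 0.0], [0.022, -1.0, -0.0], [0.0, 0.0, -1.0]]
ft_force: [-0.0, -0.5, -2.0]
width: 16.0
grasp_force: 30.0
tcp_pos: [517.0, -188.8, 79.9]
ft_force: [1.2, 0.3, -2.8]
grasp_force: 30.0
tcp_pos: [518.0, -188.8, 80.0]
ft_force: [-0.2, 0.2, -2.0]
grasp_force: 30.0
```

```bash
python3 -m inch '[[[0.0005,0,0,0],[0.001,0,0,0],[0.001,0,0,0]]]' | grep -E 'tcp|ft'; python3 -m inch '[[[0.0004,0,0,0],[0.0008,0,0,0],[0.0008,0,0,0]]]' | grep -E 'tcp|ft'
```

```text
tcp_pos: [519.0, -188.8, 80.0]
ft_force: [-0.4, 1.0, -2.3]
tcp_pos: [519.8, -188.8, 79.9]
ft_force: [0.3, -0.0, -2.2]
```

```bash
python3 -m inch '[[[0.0004,0,0,0],[0.0008,0,0,0],[0.0008,0,0,0]]]' | grep -E 'tcp|ft'
```

```text
tcp_pos: [520.6, -188.8, 80.0]
ft_force: [0.5, -0.6, -1.7]
```

```bash
python3 -m inch '[[[0.0003,0,0,0],[0.0006,0,0,0],[0.0006,0,0,0]]]' | grep -E 'tcp|ft'
```

```text
tcp_pos: [521.2, -188.8, 79.9]
ft_force: [0.4, 0.1, -2.0]
```

```bash
python3 -m inch '[[[0.0003,0,0,0],[0.0006,0,0,0],[0.0006,0,0,0]]]' | grep -E 'tcp|ft'
```

```text
tcp_pos: [521.4, -188.8, 79.9]
ft_force: [-1.0, -0.1, -1.0]
```

```bash
python3 -m inch '[[[0.0003,0,0,0],[0.0006,0,0,0],[0.0006,0,0,0]]]' | grep -E 'tcp|ft'
```

```text
tcp_pos: [521.4, -188.7, 79.8]
ft_force: [-5.0, -0.2, 0.1]
```

Contact with the block is at TCP x = 521.4, so the target is x = 511.4. I'll back off and centre laterally by touch.

```bash
python3 -m inch '[[[-0.003,0,0,0],[-0.006,-0.0001,0,0],[-0.009,-0.0002,0,0],[-0.011,-0.0002,0,0],[-0.011,-0.0002,0,0],[-0.011,-0.0002,0,0]]]' | grep -E 'tcp|ft'; python3 -m inch '[[[0,0.0005,0,0],[0,0.001,0,0],[0,0.0015,0,0],[0,0.0015,0,0]]]' | grep -E 'tcp|ft'; python3 -m inch '[[[0,0.0003,0,0],[0,0.0006,0,0],[0,0.0006,0,0]]]' | grep -E 'tcp|ft'
```

```text
tcp_pos: [511.4, -189.0, 80.1]
ft_force: [-0.8, 0.3, -1.5]
tcp_pos: [511.4, -187.4, 79.9]
ft_force: [0.6, -0.5, -1.8]
tcp_pos: [511.3, -186.8, 79.9]
ft_force: [0.6, -0.0, -1.2]
```

```bash
python3 -m inch '[[[0,0.0003,0,0],[0,0.0006,0,0],[0,0.0006,0,0]]]' | grep -E 'tcp|ft'
```

```text
tcp_pos: [511.3, -186.5, 80.0]
ft_force: [-1.0, -2.0, -1.9]
```

```bash
python3 -m inch '[[[0,0.0003,0,0],[0,0.0006,0,0],[0,0.0006,0,0]]]' | grep -E 'tcp|ft'
```

```text
tcp_pos: [511.3, -186.1, 80.0]
ft_force: [-0.7, -3.5, -2.9]
```

```bash
python3 -m inch '[[[0,-0.0015,0,0],[0,-0.003,0,0],[0,-0.0045,0,0],[0,-0.0056,0,0],[0,-0.006,0,0],[0,-0.006,0,0],[0,-0.006,0,0]]]' | grep -E 'tcp|ft'; python3 -m inch '[[[0,-0.0003,0,0],[0,-0.0006,0,0],[0,-0.0006,0,0]]]' | grep -E 'tcp|ft'
```

```text
tcp_pos: [511.3, -191.6, 79.9]
ft_force: [0.6, -0.2, -1.6]
tcp_pos: [511.3, -192.3, 80.0]
ft_force: [-0.1, 0.2, -2.3]
```

```bash
python3 -m inch '[[[0,-0.0003,0,0],[0,-0.0006,0,0],[0,-0.0006,0,0]]]' | grep -E 'tcp|ft'
```

```text
tcp_pos: [511.3, -192.8, 79.9]
ft_force: [0.0, 0.5, -1.3]
```

```bash
python3 -m inch '[[[0,-0.0003,0,0],[0,-0.0006,0,0],[0,-0.0006,0,0]]]' | grep -E 'tcp|ft'
```

```text
tcp_pos: [511.3, -193.1, 79.9]
ft_force: [0.3, 2.9, -1.1]
```

```bash
python3 -m inch '[[[0,0.001,0,0],[0,0.002,-0.0002,0],[0,0.003,-0.0004,0],[0.0001,0.0037,-0.0004,0],[0.0001,0.0037,-0.0004,0],[0.0001,0.0037,-0.0004,0],[0.0001,0.0037,-0.0004,0],[0.0001,0.0037,-0.0004,0]]]'; python3 - <<'E'
from h import *
T=r.camera("top");S=r.camera("side")
cv2.imwrite("pics/c7.png",np.hstack([crop(T,(310,115,370,205),6),crop(S,(265,125,335,215),6)]))
t=r.sense()["tcp_pos"];print(t,proj("side",t+[[85,2,10.4],[-80,-2,10.4]]))
E
```

```text
t: 18.83
tcp_pos: [511.4, -189.9, 79.6]
tool_rot: [[1.0, 0.022, -0.0], [0.022, -1.0, -0.0], [-0.0, 0.0, -1.0]]
ft_force: [-0.0, 0.8, -2.0]
width: 15.9
grasp_force: 30.0
[ 511.41719935 -189.84516744   79.57493151] [[285.01974755 153.78353394]
 [323.3066112  174.99523934]]
```

View pics/c7.png

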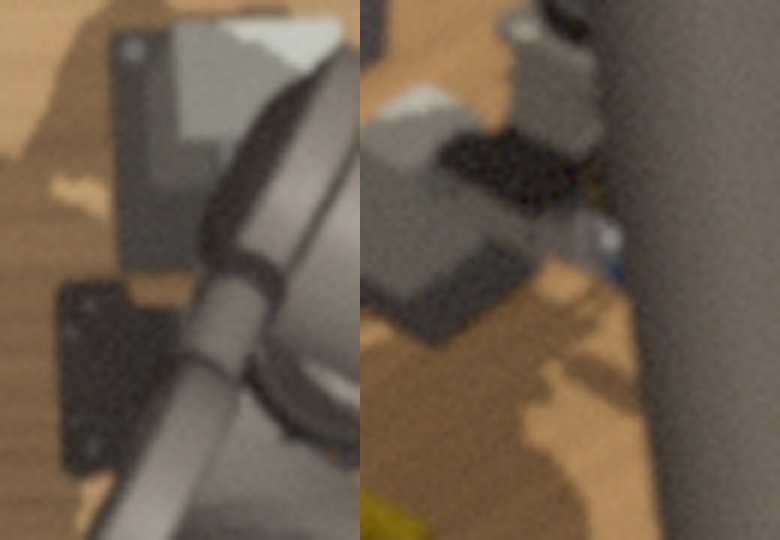

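The view is mostly blocked by the arm: the knuckles are hidden, and the gripped bar shows at side (365,165). The touches confirm the fit: 6.2 mm of free play side to side, the bar centred, the end clearance set, and no contact force now. I'm handing it in.

```bash
python3 -c "
from station import r
print(r.job_done())"
```

```text
the job is handed in; nothing more can be done
None
```

I rolled the lid bar level, gripped it by the flats and handed it in held steady between the jamb knuckles, with the holes lined up by touch and no contact force; the arm blocked both cameras, so I could not see the final alignment.

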